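Latch the spark trap and hold its damper key turned

TASK

The grinder's spark trap (the green box) has just been emptied. Swing the latch on its lid closed until the arm rests fully in its catch, then take the bayonet key from its stand, push it into the spring socket on the box until its flange is flush on the collar, twist it a quarter turn clockwise (seen from above) against the spring as far as its stop, and finish like that: still gripping the key, held turned and pushed fully home, because the spring lifts it off its seat when let go. Leave the grinding wheel, the can and the wrench where they lie.

Things in the scene. Friction and masses are not known exactly. Their poses are not given: they have to be found in the camera images.
- trap: The spark-trap box, fixed to the bench: green, 220 (x) by 300 (y) by 90 mm high; origin at the centre of its underside, z up. Its place and yaw differ each time. On its top: an 80 mm square boss, 36 mm high, with the bayonet socket (at x = 0, y = -85 mm) and, on the line y = +30 mm, the lid latch. A duct stub sticks 50 mm out of its +x face.
- socket (a point): Centre of the socket's mouth, in the steel collar's top face, 126 mm above the bench; axes of the box. A 30 mm square hole with two slots 15 mm wide along x, reaching 28 mm from the centre; collar 8 mm thick. A spring plunger 13 mm down first stops the key with its flange 9 mm above the collar; home takes 5 to 10 N. The key turns only with the flange within about 5 mm of the collar.
- plunger (a joint): How far the socket's spring plunger is pushed down: 0 at rest, 0.009 m with the key fully home.
- rotor (a joint): Turn of the rotor under the collar that the key's lugs drive: 0 at rest, dogs in line with the slots, growing clockwise seen from above to a stop at 1.4 rad. The lugs have up to about 0.15 rad of play in it, so the key itself turns about a quarter turn (1.4 to 1.6 rad). The return spring takes 0.02 N m, rising to 0.12 N m at the stop.
- latch_pivot (a point): The latch's vertical hinge axis, at the height of the box's top (90 mm above the bench): on the box at x = +65 mm, y = +30 mm.
- latch_stud (a point): Point on the axis of the latch's upright stud (steel pin of 12 mm diameter, from 101 to 143 mm above the bench), 128 mm above the bench, 80 mm from the hinge axis. The latch arm is a flat steel bar 125 mm long, 12 mm wide, its top 102 mm above the bench.
- latch (a joint): Latch angle: 0 = closed (the stop), arm along the box's -x, its end in the catch; grows as it opens towards the box's +y (at pi/2 the arm points to +y). Slightly stiff (about 1 N at the stud), stays where it is left. The catch is a small steel bracket, top 111 mm above the bench, 115 mm from the hinge, open to +y.
- stand: Fixed stand that holds the key: green ring 72 mm outside, 54 mm inside diameter, its rim 32 mm above the bench, on a 100 mm square foot plate 4 mm thick; origin at the centre of its underside.
- key: Loose bayonet key, 0.25 kg, upright, flange on the stand's rim; origin at the centre of its lower end, x along grip and lugs (same turned by pi). Shank 22 mm diameter, 22 mm long; two lugs at its lower end (48 mm tip to tip, 9 wide, 8 high); flange 68 mm diameter, z = 22 to 28 mm; black grip plate 64 (x) by 18 (y) mm, z = 28 to 68 mm. Fully home its origin is 22 mm below the socket's mouth.
- key_grip (a point): The place to grip the key: centre of the grip plate, 50 mm above the key's origin (22 mm above the flange's top), same axes as the key.
- wheel: Bystander: loose grinding wheel lying flat, 120 mm diameter, 22 mm thick; origin at the centre of its underside.
- can: Bystander: metal can standing upright, 66 mm diameter, 120 mm high; origin at the centre of its underside.
- wrench: Bystander: wrench lying flat, 180 mm long along its x.
Things that resemble listed ones, but are neither listed nor needed, are in the scene too. Leave any orange look-alike of the key alone.

How it is judged:
By the outcome, as a careful person would: the job done as asked, in the order asked, and still so for the second after the job is handed in, while the arm keeps its last pose, push and grip.
It also fails if it takes over 64 s, if anything falls off the work surface, if the arm or the gripper's body presses on something with over 40 N, if the wrist force passes 120 N, or if a joint passes its speed limit or range.

ROBOT

A 7-joint arm with a two-finger parallel gripper is mounted at the origin on the work surface. World frame = base frame: x ahead of the robot, y to its left, z up, the work surface at z = 0. Lengths are in m, angles in rad, forces in N, time in s.
With the tool pointing down it reaches from about 0.4 to 0.875 m from the base axis. Payload 19.3 kg.
Tool frame: the origin (TCP) lies midway between the tips of the shut fingers; the grasp point (between the pads) lies 19 mm behind it; z points along the fingers, y is the line along which they close (so a half turn about z gives the same grasp; the last joint's range is limited). The gripper opens to 85 mm and grips with 20 to 120 N. Pads are 22 mm wide; open, the fingers measure 114 mm over their backs; the gripper's body (76 mm by 85 mm) begins 54 mm behind the grasp point. The pads swing forward as they close: fully open they stand 13 mm farther back than shut.
Start: joints at [-1.338, 0.521, -0.036, 1.599, 0.021, 1.021, -0.113], TCP at [0.186, 0.597, 0.231] pointing down, gripper open.
Joint ranges: [-2.91, 2.91], [-0.3, 2.13], [-1.5, 1.42], [0.17, 2.43], [-1.26, 4.41], [0.16, 1.93], [-2.52, 2.52]. Speed limits (rad/s): [1.89, 1.89, 2.39, 2.39, 3.01, 3.01, 3.01].

INTERFACE

Orientations are given as [roll, pitch, yaw] about the fixed x, y, z axes, in that order (R = Rz(yaw) Ry(pitch) Rx(roll)).
In Python, from workcell import * gives the robot as it stands. The module is installed in compiled form; this text tells all that it offers.
- The arm moves only by the tool play_rows, never from a script. Its argument "deltas" is a list of rows, each a list of 7 numbers: the shift along the tool's x, y, z in units of 500 mm (1.0 is 500 mm), then the turn, a rotation vector about the tool's x, y, z in units of 120 degrees (1.0 is 120 degrees), then the closure, from 0 (fully open) to 1 (shut). A call has 1 to 10 rows; each row is the pose to reach, as a shift and turn from the pose commanded when the call began, along the tool's axes at that moment; what a row does not reach only later rows make up. A row lasts 1/10 s, in which the tool goes at most 50 mm and 8.59 degrees, less where a joint would pass 70% of its speed; a pose out of reach is approached as far as the arm can. A call with a number of a shift or a turn outside -1 to 1 is refused whole. A call with a gripper value outside its range is refused whole. The fingers move at their own pace and stop on an object; "newtons" is the grip in N (left out, the last holds). Time passes only in rows, so rows that repeat a pose let the fingers close. It gives the time, the measured TCP pose, the force, the opening and the grip force at its end, in the units of the state.
- observe(): the state, without advancing time (a new reading comes with each control period).
- grab_frame(name): name is "side" or "top" or "wrist"; returns the picture (480x640x3 uint8, red, green, blue); there is no depth.
- get_calibration(name): a dict with "fovy" (degrees; the focal length in pixels is half the picture's height over the tangent of half this angle, whatever the lens; pixels are square), "cx", "cy" (the principal point, pixels), "xyz" and "rotation" of the camera in the world. Camera axes: x right, y down, z forward; pixel columns grow to the right and rows downward; lengths in m; the calibration is good to about 2 mm. A picture is of the moment at which its call begins: read the wrist's pose just before it. get_calibration takes no time and is no camera call; for the wrist camera it gives the pose at the moment of the call.
- job_done(): hands the job in; it is judged then, once.
The state is a dict: "clock": time; "qpos": joint angles; "qd": joint speeds; "joint_efforts": joint torques, N m; "position": TCP position; "tool_rot": TCP orientation; "force": force on the tool from outside, world axes, zero at the start; "moment": the same for the moment, N m; "grip_width": finger opening in m; "finger_force": force on a finger pad.
Only numpy, scipy, OpenCV 4.12 (cv2) and the standard library are available. Lean on these libraries where they do the work, as an engineer would, in place of code of your own. Each camera call takes 0.05 s, during which the arm holds its last target. There are 200 camera calls.

## Working session

There is one attempt and no reset: what is moved stays moved. The work goes in short steps, Python scripts to look and compute and a tool call to move; the robot and the scene stay as the last step left them, time stands still between calls to the robot, and variables do not carry over. Pictures are saved under pics/ and viewed, at most 10 in all, crops included, and the job is handed in when it is done.

Besides the shell and the picture viewer there is one more tool, called after "Call:" in YAML: its name, and indented under it one key for each argument. play_rows: Moves the arm, as the interface text tells. Its arguments: {"type":"object","properties":{"deltas":{"type":"array"},"newtons":{"type":"number"}},"required":["deltas"]}

```bash
mkdir -p pics
python3 - <<'E'
from workcell import *
import cv2
s=observe();print(s)
for n in("side","top","wrist"):
    c=get_calibration(n);print(n,c)
    cv2.imwrite(f"pics/{n}0.png",grab_frame(n)[:,:,::-1])
E
```

```text
{'clock': 0.0, 'qpos': array([-1.33826204,  0.52201685, -0.0363359 ,  1.59995808,  0.02118116,
        1.02108523, -0.1127671 ]), 'qd': array([ 4.19930114e-04,  1.69366171e-03,  6.19796219e-04,  4.75301924e-04,
        5.09191091e-05, -6.54975660e-04,  5.81334901e-04]), 'joint_efforts': array([-1.19284861e-03, -9.27109694e+01,  1.97922818e+00, -3.69941890e+01,
        1.77876942e-02,  8.04884825e-03,  3.42422641e-05]), 'position': array([0.18626278, 0.59627518, 0.23074174]), 'tool_rot': array([-3.14051064e+00,  5.52622332e-05,  2.83887794e+00]), 'force': array([-0.2634864 , -0.02913452,  0.17443288]), 'moment': array([-0.04036238,  0.02808782,  0.00808377]), 'finger_force': 0.0, 'grip_width': 0.08521634026890337}
side {'fovy': 55.53377252469702, 'cx': 320.14064270839043, 'cy': 236.83820660004514, 'xyz': array([ 0.13960511, -0.6163434 ,  0.86945154]), 'rotation': array([-2.36175535, -0.00813208, -0.53347223])}
top {'fovy': 53.18105662473803, 'cx': 327.5783781594534, 'cy': 247.88311479366934, 'xyz': array([0.29304999, 0.0551203 , 1.284377  ]), 'rotation': array([-2.93262003, -0.00391963, -1.59496711])}
wrist {'fovy': 70.15315670556075, 'cx': 318.9357293581123, 'cy': 242.29563595538522, 'xyz': array([0.11422462, 0.6187485 , 0.37421599]), 'rotation': array([2.84310901e+00, 2.29338530e-04, 1.26793030e+00])}
```

View pics/top0.png

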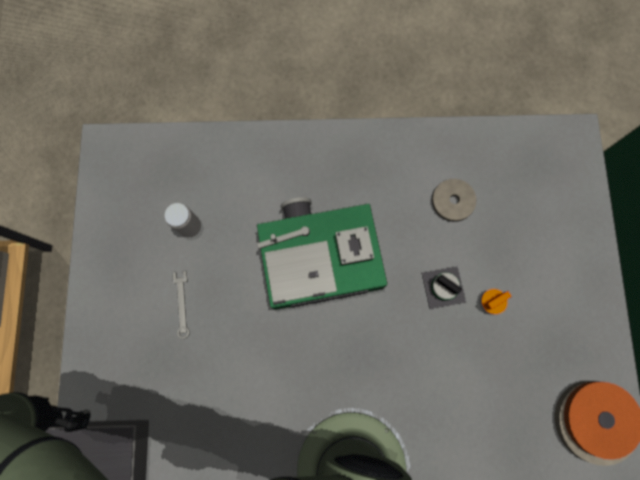

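View pics/side0.png

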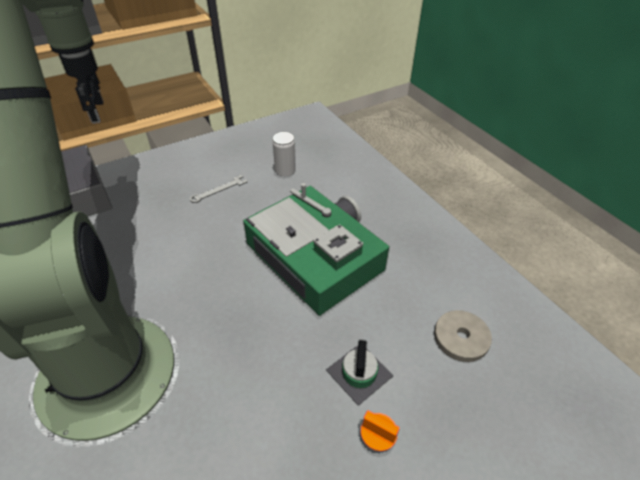

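```bash
cat > h.py <<'E'
import numpy as np, cv2
from scipy.spatial.transform import Rotation as R
def cam(c):
    f=240/np.tan(np.radians(c["fovy"])/2)
    return f,c["cx"],c["cy"],np.array(c["xyz"]),R.from_euler("xyz",c["rotation"]).as_matrix()
def onplane(c,px,z):
    f,cx,cy,p,M=cam(c); px=np.atleast_2d(px).astype(float)
    d=np.c_[(px[:,0]-cx)/f,(px[:,1]-cy)/f,np.ones(len(px))]@M.T
    return p+d*((z-p[2])/d[:,2])[:,None]
def proj(c,P):
    f,cx,cy,p,M=cam(c); q=(np.atleast_2d(P)-p)@M
    return np.c_[cx+f*q[:,0]/q[:,2],cy+f*q[:,1]/q[:,2]]
def tooldelta(s,target,yaw):
    "tool-frame shift (units 500mm) and rotvec (120deg units) to reach target, tool down with yaw"
    M=R.from_euler("xyz",s["tool_rot"]); T=R.from_euler("xyz",[np.pi,0,yaw])
    return (M.inv().apply(np.array(target)-s["position"])/.5).round(4),((M.inv()*T).as_rotvec()/np.radians(120)).round(4)
E
python3 - <<'E'
from workcell import *
from h import *
for n in("top","side"):
    c=get_calibration(n); im=cv2.imread(f"pics/{n}0.png"); hsv=cv2.cvtColor(im,cv2.COLOR_BGR2HSV)
    g=cv2.inRange(hsv,(60,120,40),(90,255,255)); 
    if n=="side": g[:,400:]=0
    else: g[:,560:]=0
    ct=max(cv2.findContours(g,0,2)[0],key=cv2.contourArea); 
    ap=cv2.approxPolyDP(cv2.convexHull(ct),4,True)[:,0]
    print(n,"green",ap.tolist(),onplane(c,ap,.09).round(3).tolist())
    b=cv2.inRange(hsv,(0,0,0),(180,255,45)) 
    x0,y0,x1,y1=(425,268,470,305) if n=="top" else (335,335,385,395)
    m=np.zeros_like(b); m[y0:y1,x0:x1]=b[y0:y1,x0:x1]
    ct=max(cv2.findContours(m,0,2)[0],key=cv2.contourArea); r=cv2.minAreaRect(ct); bx=cv2.boxPoints(r)
    print("grip",r,onplane(c,bx,.078).round(3).tolist())
c=get_calibration("top")
for k,p,z in(("collar",[(336,234),(367,226),(374,260),(342,266)],.126),("pivot",(306,231),.1),("stud",(275,238),.143),("end",(258,245),.102),("key",(448,286),.078),("can",(177,214),.12)):
    print(k,onplane(c,p,z).round(3).tolist())
E
python3 -c "
import cv2
a=cv2.imread('pics/top0.png')[190:320,240:480];b=cv2.imread('pics/side0.png')[170:330,230:410]
cv2.imwrite('pics/c0.png',cv2.resize(a,None,fx=3.3,fy=3.3,interpolation=2))"
```

```text
top green [[385, 284], [323, 296], [263, 259], [258, 226], [368, 205]] [[0.45, -0.097, 0.09], [0.424, 0.059, 0.09], [0.521, 0.209, 0.09], [0.608, 0.222, 0.09], [0.657, -0.063, 0.09]]
grip ((447.8524169921875, 284.72802734375), (26.125450134277344, 8.296928405761719), 32.905242919921875) [[0.456, -0.225, 0.078], [0.474, -0.238, 0.078], [0.436, -0.291, 0.078], [0.419, -0.278, 0.078]]
side green [[309, 187], [387, 246], [383, 269], [320, 313], [248, 243], [245, 224]] [[0.607, 0.222, 0.09], [0.658, -0.061, 0.09], [0.608, -0.115, 0.09], [0.424, -0.146, 0.09], [0.379, 0.112, 0.09], [0.399, 0.176, 0.09]]
grip ((360.37298583984375, 358.3975524902344), (7.514466762542725, 35.12786865234375), 5.19442892074585) [[0.414, -0.294, 0.078], [0.461, -0.234, 0.078], [0.473, -0.243, 0.078], [0.425, -0.302, 0.078]]
collar [[0.573, 0.023, 0.126], [0.592, -0.055, 0.126], [0.505, -0.069, 0.126], [0.492, 0.01, 0.126]]
pivot [[0.589, 0.098, 0.1]]
stud [[0.563, 0.173, 0.143]]
end [[0.555, 0.22, 0.102]]
key [[0.443, -0.258, 0.078]]
can [[0.636, 0.421, 0.12]]
```

View pics/c0.png

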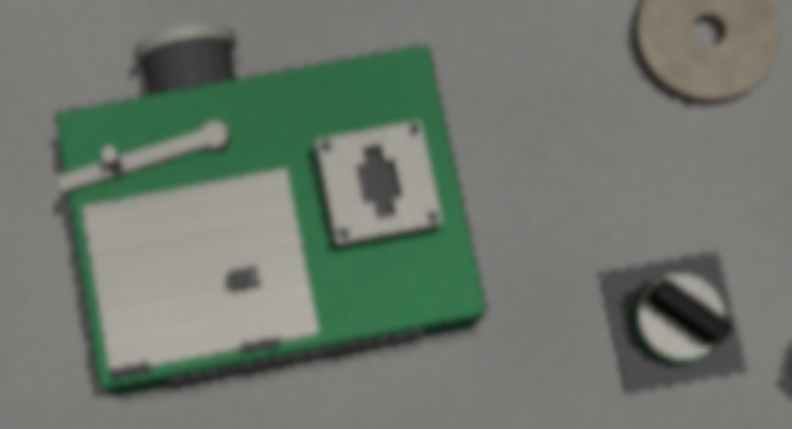

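Run:
```python
from workcell import *
from h import *
print(tooldelta(observe(),[.56,.17,.25],1.83))
```

```text
(array([-0.9676, -0.5911, -0.0377]), array([-3.000e-04,  2.000e-04,  4.817e-01]))
```

Call:
play_rows:
  deltas:
    - [-0.968,-0.591,-0.038,0,0,0.482,0]
    - [-0.968,-0.591,-0.038,0,0,0.482,0]
    - [-0.968,-0.591,-0.038,0,0,0.482,0]
    - [-0.968,-0.591,-0.038,0,0,0.482,0]
    - [-0.968,-0.591,-0.038,0,0,0.482,0]
    - [-0.968,-0.591,-0.038,0,0,0.482,0]
    - [-0.968,-0.591,-0.038,0,0,0.482,0]
    - [-0.968,-0.591,-0.038,0,0,0.482,0]
    - [-0.968,-0.591,-0.038,0,0,0.482,0]
    - [-0.968,-0.591,-0.038,0,0,0.482,0]
  newtons: 20

```text
clock: 1.15
position: [0.5168, 0.2191, 0.2481]
tool_rot: [-3.142, -0.0, 1.83]
force: [1.0, 1.6, 0.3]
grip_width: 0.0857
finger_force: 0.0
```

Run:
```python
from workcell import *
from h import *
s=observe();print(s["position"],s["tool_rot"],s["qpos"].round(2))
print(tooldelta(s,[.56,.17,.25],1.83))
```

```text
[0.51678187 0.21913711 0.24812449] [-3.14156690e+00 -7.88204317e-05  1.82955873e+00] [-0.73  0.42  0.31  1.76 -0.15  0.98 -0.11]
(array([-0.1171,  0.0584, -0.0038]), array([-0.    , -0.    , -0.0002]))
```

Call:
play_rows:
  deltas:
    - [-0.117,0.058,-0.004,0,0,0,0]
    - [-0.117,0.058,-0.004,0,0,0,0]
    - [-0.117,0.058,-0.004,0,0,0,0]

```text
clock: 1.45
position: [0.56, 0.1691, 0.2498]
tool_rot: [-3.141, 0.001, 1.825]
force: [0.5, 0.1, -0.4]
grip_width: 0.0856
finger_force: 0.0
```

Run:
```python
from workcell import *
from h import *
import pickle
s=observe();c=get_calibration("wrist");im=grab_frame("wrist")
print(s["position"],s["tool_rot"],c)
pickle.dump((s,c,im),open("w1.pkl","wb"))
cv2.imwrite("pics/w1.png",im[:,:,::-1])
```

```text
[0.56002418 0.16907094 0.2497942 ] [-3.14140000e+00  9.69906923e-04  1.82528220e+00] {'fovy': 70.15315670556075, 'cx': 318.9357293581123, 'cy': 242.29563595538522, 'xyz': array([0.54050794, 0.24165748, 0.39315645]), 'rotation': array([ 2.84314706e+00, -8.19749990e-04,  2.54428938e-01])}
```

View pics/w1.png

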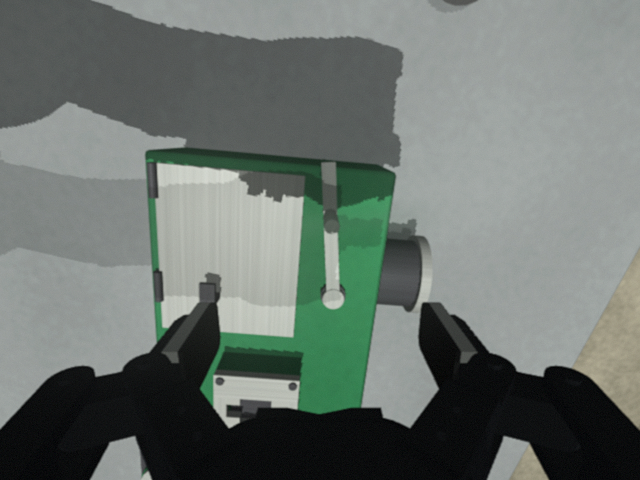

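Run:
```python
from h import *
import pickle
s,c,im=pickle.load(open("w1.pkl","rb"))
for k,p,z in(("pivot",(333,296),.105),("studtop",(331,221),.143),("end",(329.5,163),.102),("cornA",(147,152),.09),("cornB",(394,171),.09),("catch",(207,293),.111),("colL",(214,376),.126),("colR",(300,376),.126),("lidcorners",(302,176),.09),("l2",(295,338),.09)):
    print(k,onplane(c,p,z).round(4).tolist())
```

```text
pivot [[0.5888, 0.1088, 0.105]]
studtop [[0.5646, 0.1857, 0.143]]
end [[0.5544, 0.224, 0.102]]
cornA [[0.4011, 0.1928, 0.09]]
cornB [[0.6112, 0.2309, 0.09]]
catch [[0.4766, 0.0858, 0.111]]
colL [[0.4997, 0.0118, 0.126]]
colR [[0.5771, 0.0319, 0.126]]
lidcorners [[0.5346, 0.2065, 0.09]]
l2 [[0.5663, 0.0469, 0.09]]
```

Run:
```python
from workcell import *
from h import *
s=observe()
print(tooldelta(s,[.566,.184,.112],1.855))
```

```text
(array([0.0215, 0.0204, 0.2754]), array([-0.0003,  0.    , -0.0131]))
```

Call:
play_rows:
  deltas:
    - [0.022,0.02,0.1,0,0,-0.013,0]
    - [0.022,0.02,0.18,0,0,-0.013,0]
    - [0.022,0.02,0.24,0,0,-0.013,0]
    - [0.022,0.02,0.275,0,0,-0.013,0]
    - [0.022,0.02,0.275,0,0,-0.013,1]
    - [0.022,0.02,0.275,0,0,-0.013,1]
    - [0.022,0.02,0.275,0,0,-0.013,1]
    - [0.022,0.02,0.275,0,0,-0.013,1]
    - [0.022,0.02,0.275,0,0,-0.013,1]
    - [0.022,0.02,0.275,0,0,-0.013,1]
  newtons: 20

```text
clock: 2.5
position: [0.566, 0.1851, 0.1133]
tool_rot: [3.141, -0.0, 1.856]
force: [-0.5, 1.1, 7.7]
grip_width: 0.0109
finger_force: 21.3
```

Run:
```python
from workcell import *
s=observe();print({k:s[k] for k in("position","tool_rot","force","moment","grip_width","finger_force")})
```

```text
{'position': array([0.56597916, 0.18513585, 0.1132738 ]), 'tool_rot': array([ 3.14051606e+00, -3.65823356e-04,  1.85649429e+00]), 'force': array([-0.45701308,  1.13295423,  7.70452739]), 'moment': array([ 0.15573182,  0.2507941 , -0.0729428 ]), 'grip_width': 0.010873617196813425, 'finger_force': 21.309543550014496}
```

Call:
play_rows:
  deltas:
    - [-0.001,-0.017,-0.008,0,0,-0.05,1]
    - [-0.0035,-0.033,-0.008,0,0,-0.1,1]
    - [-0.008,-0.049,-0.008,0,0,-0.15,1]
    - [-0.014,-0.065,-0.008,0,0,-0.2,1]
    - [-0.021,-0.08,-0.008,0,0,-0.25,1]
    - [-0.031,-0.094,-0.008,0,0,-0.3,1]
    - [-0.041,-0.107,-0.008,0,0,-0.35,1]
    - [-0.053,-0.119,-0.008,0,0,-0.4,1]
    - [-0.066,-0.129,-0.008,0,0,-0.45,1]
    - [-0.08,-0.139,-0.008,0,0,-0.5,1]
  newtons: 20

```text
clock: 3.5
position: [0.5089, 0.1261, 0.1157]
tool_rot: [-3.14, -0.002, 2.908]
force: [0.7, -0.9, -17.4]
grip_width: 0.0111
finger_force: 20.3
```

Run:
```python
from workcell import *
import numpy as np
s=observe();print({k:s[k] for k in("position","tool_rot","force","moment","grip_width","finger_force")})
d=s["position"]-[.590,.106,0];print(np.hypot(*d[:2]),np.arctan2(d[1],d[0]))
```

```text
{'position': array([0.50894382, 0.1261346 , 0.11573117]), 'tool_rot': array([-3.14004074e+00, -2.19449666e-03,  2.90791477e+00]), 'force': array([  0.73890892,  -0.86835335, -17.38554855]), 'moment': array([-0.2668624 , -0.31416118, -0.12223382]), 'grip_width': 0.011097613707156982, 'finger_force': 20.263554453849792}
0.08351949923119155 2.8981175920267424
```

Call:
play_rows:
  deltas:
    - [-0.001,-0.017,0.005,0,0,-0.05,1]
    - [-0.0035,-0.033,0.005,0,0,-0.1,1]
    - [-0.008,-0.049,0.005,0,0,-0.15,1]
    - [-0.011,-0.057,0.005,0,0,-0.175,1]
    - [-0.014,-0.065,0.005,0,0,-0.2,1]
    - [-0.014,-0.065,0.005,0,0,-0.2,1]
  newtons: 20

```text
clock: 4.1
position: [0.5077, 0.0925, 0.1146]
tool_rot: [-3.141, -0.003, -2.96]
force: [-18.4, -2.9, 22.8]
grip_width: 0.0116
finger_force: 24.3
```

Run:
```python
from workcell import *
import numpy as np
s=observe();print({k:s[k] for k in("position","tool_rot","force","moment","grip_width","finger_force")})
d=s["position"]-[.590,.106,0];print(np.hypot(*d[:2]),np.arctan2(d[1],d[0]))
```

```text
{'position': array([0.50765923, 0.09245278, 0.114552  ]), 'tool_rot': array([-3.14084352, -0.0034373 , -2.95966135]), 'force': array([-18.40261576,  -2.86589359,  22.78624589]), 'moment': array([-0.63145795,  3.57042867,  0.01050133]), 'grip_width': 0.011563012899565678, 'finger_force': 24.324460923671722}
0.08344776949908587 -2.9785272987862794
```

Call:
play_rows:
  deltas:
    - [0,0,-0.006,0,0,0,0.7]
    - [0,0,-0.006,0,0,0,0.7]
    - [0,0,-0.006,0,0,0,0.7]

```text
clock: 4.4
position: [0.5097, 0.0937, 0.1172]
tool_rot: [-3.142, 0.001, -2.961]
force: [0.6, 0.8, 0.4]
grip_width: 0.0251
finger_force: 0.0
```

Run:
```python
from workcell import *
from h import *
import pickle
s=observe();c=get_calibration("wrist");im=grab_frame("wrist")
print({k:s[k] for k in("position","tool_rot","force","moment","grip_width","finger_force")})
pickle.dump((s,c,im),open("w2.pkl","wb"))
cv2.imwrite("pics/w2.png",im[:,:,::-1])
```

```text
{'position': array([0.5096925 , 0.09369715, 0.11721544]), 'tool_rot': array([-3.14154117e+00,  6.76296185e-04, -2.96070823e+00]), 'force': array([0.64362469, 0.75319509, 0.36665504]), 'moment': array([-0.01586222, -0.01937441,  0.02088706]), 'grip_width': 0.025074584317472365, 'finger_force': 0.0}
```

View pics/w2.png

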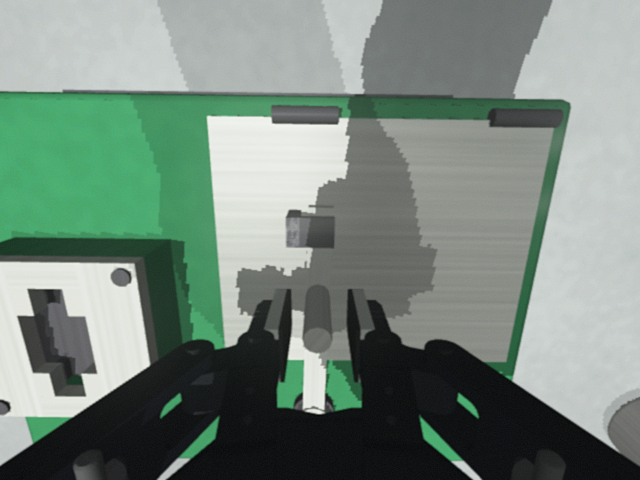

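Call:
play_rows:
  deltas:
    - [0,-0.006,0,0,0,0,0.7]
    - [0,-0.012,0,0,0,0,0.7]
    - [0,-0.017,0,0,0,0,0.7]
    - [0,-0.019,0,0,0,0,0.7]
    - [0,-0.019,0,0,0,0,0.7]

```text
clock: 4.95
position: [0.511, 0.0843, 0.117]
tool_rot: [3.141, -0.0, -2.961]
force: [-0.5, 0.6, -0.8]
grip_width: 0.0256
finger_force: 0.5
```

Call:
play_rows:
  deltas:
    - [0,-0.003,0,0,0,0,0.7]
    - [0,-0.006,0,0,0,0,0.7]
    - [0,-0.008,0,0,0,0,0.7]
    - [0,-0.008,0,0,0,0,0.7]

```text
clock: 5.35
position: [0.5112, 0.0837, 0.117]
tool_rot: [3.138, 0.0, -2.958]
force: [-6.5, 20.6, -0.4]
grip_width: 0.026
finger_force: 10.5
```

Call:
play_rows:
  deltas:
    - [0,0.012,0,0,0,0,0.6]
    - [0,0.012,-0.05,0,0,0,0.6]
    - [0,0.012,-0.13,0,0,0,0]
    - [0,0.012,-0.23,0,0,0.07,0]
    - [0,0.012,-0.3,0,0,0.14,0]
    - [0,0.012,-0.3,0,0,0.21,0]
    - [0,0.012,-0.3,0,0,0.28,0]

```text
clock: 6.05
position: [0.5112, 0.0861, 0.2683]
tool_rot: [3.14, 0.002, 2.73]
force: [-0.4, -0.5, -0.2]
grip_width: 0.0853
finger_force: 0.0
```

Run:
```python
from workcell import *
from h import *
s=observe();print(s["position"],s["tool_rot"],s["qpos"].round(2))
print(tooldelta(s,[.44,-.265,.25],.93))
```

```text
[0.51123073 0.08613314 0.26833172] [3.14035621e+00 2.14583143e-03 2.72969308e+00] [-0.25  0.31 -0.04  1.83  0.02  1.    0.86]
(array([-0.1505, -0.7006,  0.0361]), array([1.300e-03, 2.000e-04, 8.593e-01]))
```

Call:
play_rows:
  deltas:
    - [-0.15,-0.7,0.036,0,0,0.86,0]
    - [-0.15,-0.7,0.036,0,0,0.86,0]
    - [-0.15,-0.7,0.036,0,0,0.86,0]
    - [-0.15,-0.7,0.036,0,0,0.86,0]
    - [-0.15,-0.7,0.036,0,0,0.86,0]
    - [-0.15,-0.7,0.036,0,0,0.86,0]
    - [-0.15,-0.7,0.036,0,0,0.86,0]
    - [-0.15,-0.7,0.036,0,0,0.86,0]
    - [-0.15,-0.7,0.036,0,0,0.86,0]
    - [-0.15,-0.7,0.036,0,0,0.86,0]

```text
clock: 7.05
position: [0.4413, -0.2657, 0.249]
tool_rot: [-3.142, 0.0, 1.228]
force: [1.2, 0.7, 0.3]
grip_width: 0.0853
finger_force: 0.0
```

Run:
```python
from workcell import *
from h import *
s=observe();print(s["position"],s["tool_rot"],s["qpos"].round(2))
print(tooldelta(s,[.44,-.265,.25],.93))
```

```text
[ 0.44126046 -0.26569395  0.24904068] [-3.14154748e+00  4.38707627e-04  1.22845696e+00] [ 0.11  0.35  0.42  1.88 -0.17  0.94  0.26]
(array([ 0.0005, -0.0028, -0.0019]), array([0.    , 0.0002, 0.1425]))
```

Now look at the wrist, top and (clear of the arm) the latch.

Call:
play_rows:
  deltas:
    - [0,-0.003,-0.002,0,0,0.142,0]
    - [0,-0.003,-0.002,0,0,0.142,0]
    - [0,-0.003,-0.002,0,0,0.142,0]
    - [0,-0.003,-0.002,0,0,0.142,0]

```text
clock: 7.45
position: [0.4403, -0.2644, 0.2501]
tool_rot: [3.142, 0.0, 0.944]
force: [0.4, 0.7, -0.4]
grip_width: 0.085
finger_force: 0.0
```

Run:
```python
from workcell import *
from h import *
import pickle
s=observe();c=get_calibration("wrist");im=grab_frame("wrist")[:,:,::-1]
ct=get_calibration("top");t=grab_frame("top")[:,:,::-1]
print(s["position"],s["tool_rot"],c)
pickle.dump((s,c,im,ct,t),open("w3.pkl","wb"))
a=cv2.resize(im,(533,400)); b=cv2.resize(t[190:320,240:400],None,fx=1.6,fy=1.6,interpolation=2)
o=np.zeros((400,800,3),np.uint8);o[:,:533]=a;o[:b.shape[0],533:533+b.shape[1]]=b
cv2.imwrite("pics/w3.png",o)
```

```text
[ 0.44025525 -0.26436448  0.25008783] [3.14152056e+00 2.59097229e-04 9.43598270e-01] {'fovy': 70.15315670556075, 'cx': 318.9357293581123, 'cy': 242.29563595538522, 'xyz': array([ 0.48352775, -0.20371445,  0.39346602]), 'rotation': array([ 2.84449179e+00, -4.17554987e-04, -6.27308516e-01])}
```

View pics/w3.png

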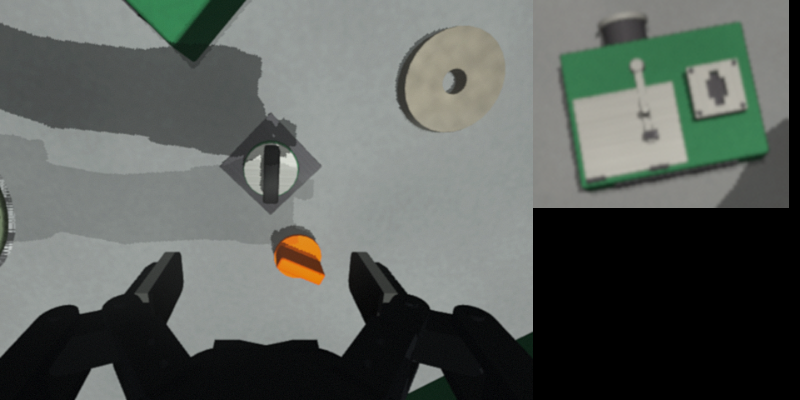

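Run:
```python
from workcell import *
from h import *
import pickle
s,c,im,ct,t=pickle.load(open("w3.pkl","rb"))
g=cv2.cvtColor(im,cv2.COLOR_BGR2GRAY)
m=np.zeros_like(g); m[165:255,295:360]=(g[165:255,295:360]<50)*255
q=max(cv2.findContours(m,0,2)[0],key=cv2.contourArea); r=cv2.minAreaRect(q);print(r,cv2.boundingRect(q))
print(onplane(c,cv2.boxPoints(r),.078).round(4).tolist(), onplane(c,r[0],.078))
# flange: bright ellipse
m=np.zeros_like(g); m[165:255,280:370]=(g[165:255,280:370]>150)*255
k=cv2.convexHull(cv2.findNonZero(m)); e=cv2.fitEllipse(k);print(e,onplane(c,e[0],.038))
```

```text
((326.0, 194.0), (18.0, 40.0), 0.0) (317, 174, 19, 41)
[[0.4418, -0.2584, 0.078], [0.4637, -0.2284, 0.078], [0.4769, -0.238, 0.078], [0.4555, -0.2683, 0.078]] [[ 0.45966557 -0.24798802  0.078     ]]
((398.637939453125, 210.89683532714844), (94.74956512451172, 208.76441955566406), 92.09945678710938) [[ 0.50842759 -0.3132898   0.038     ]]
```

Run:
```python
from h import *
import pickle
s,c,im,ct,t=pickle.load(open("w3.pkl","rb"))
g=cv2.cvtColor(im,cv2.COLOR_BGR2GRAY)
print(g[160:260:3,325].tolist());print(g[225,285:365:2].tolist());print(g[190,285:365:2].tolist());print(g[236,285:365:2].tolist())
cv2.imwrite("pics/w3c.png",cv2.resize(im[130:260,255:385],None,fx=4,fy=4,interpolation=2))
```

```text
[56, 54, 53, 43, 104, 29, 30, 32, 34, 36, 34, 36, 33, 42, 48, 49, 53, 54, 58, 59, 64, 63, 59, 58, 55, 53, 50, 46, 64, 83, 79, 79, 91, 132]
[129, 129, 127, 96, 82, 80, 82, 80, 113, 170, 175, 175, 173, 174, 102, 78, 56, 60, 61, 60, 63, 62, 65, 63, 60, 152, 180, 179, 179, 180, 183, 166, 98, 92, 95, 94, 95, 113, 136, 135]
[89, 82, 79, 65, 45, 58, 104, 105, 101, 106, 155, 193, 202, 203, 152, 78, 42, 33, 34, 34, 34, 34, 38, 35, 31, 79, 215, 217, 217, 213, 216, 216, 215, 218, 195, 103, 96, 99, 99, 97]
[131, 130, 130, 130, 131, 134, 133, 134, 120, 88, 80, 81, 80, 83, 80, 68, 44, 50, 53, 53, 52, 52, 54, 52, 52, 84, 87, 84, 84, 85, 84, 101, 132, 137, 147, 139, 135, 136, 139, 138]
```

View pics/w3c.png

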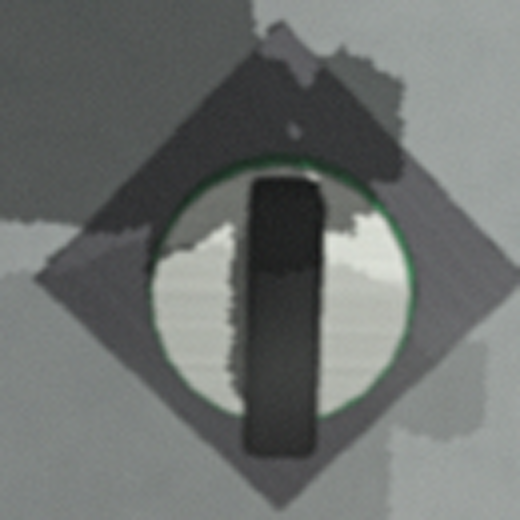

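Run:
```python
from workcell import *
from h import *
import pickle
s,c,im,ct,t=pickle.load(open("w3.pkl","rb"))
C=255+np.array([[250,180],[324,182],[316,456],[243,456]])/4; C[:,1]-=125
P=onplane(c,C,.078);print(P.round(4).tolist(),P.mean(0)); 
a=(P[0]+P[1]-P[2]-P[3])/2;print(np.hypot(*a[:2]),np.arctan2(a[1],a[0]),np.linalg.norm(P[0]-P[1]))
print("flange",onplane(c,(325.5,202.5),.038))
print("foot",onplane(c,[(255+35/4,130+278/4),(255+520/4,130+278/4),(255+280/4,130+22/4),(255+280/4,130+508/4)],.004).mean(0))
T=P.mean(0);yaw=np.arctan2(a[1],a[0]);S=observe()
for z in(.13,.045): print(tooldelta(S,[T[0],T[1],z],yaw))
```

```text
[[0.4635, -0.2293, 0.078], [0.4769, -0.2396, 0.078], [0.4377, -0.2919, 0.078], [0.4234, -0.2816, 0.078]] [ 0.45038111 -0.26061268  0.078     ]
0.06558732565432619 0.9225127819116058 0.016855499682054218
flange [[ 0.45100582 -0.26057053  0.038     ]]
foot [ 0.44919261 -0.26260113  0.004     ]
(array([0.0182, 0.0119, 0.2402]), array([0.    , 0.    , 0.0095]))
(array([0.0182, 0.0119, 0.4102]), array([0.    , 0.    , 0.0095]))
```

Call:
play_rows:
  deltas:
    - [0.018,0.012,0.1,0,0,0.01,0]
    - [0.018,0.012,0.19,0,0,0.01,0]
    - [0.018,0.012,0.27,0,0,0.01,0]
    - [0.018,0.012,0.34,0,0,0.01,0]
    - [0.018,0.012,0.39,0,0,0.01,0]
    - [0.018,0.012,0.41,0,0,0.01,0]
    - [0.018,0.012,0.41,0,0,0.01,0]

```text
clock: 8.25
position: [0.4499, -0.2607, 0.0444]
tool_rot: [-3.14, 0.0, 0.919]
force: [0.7, 1.0, 0.5]
grip_width: 0.0857
finger_force: 0.0
```

Call:
play_rows:
  deltas:
    - [0,0,0,0,0,0,1]
    - [0,0,0,0,0,0,1]
    - [0,0,0,0,0,0,1]
    - [0,0,0,0,0,0,1]
    - [0,0,0,0,0,0,1]
    - [0,0,0,0,0,0,1]
    - [0,0,0,0,0,0,1]
  newtons: 60

```text
clock: 8.95
position: [0.4506, -0.2607, 0.0456]
tool_rot: [3.141, -0.0, 0.918]
force: [-1.1, 2.3, 11.1]
grip_width: 0.0172
finger_force: 58.8
```

Run:
```python
from workcell import *
s=observe();print({k:s[k].round(4) if hasattr(s[k],'round') else s[k] for k in("position","tool_rot","force","moment","grip_width","finger_force")})
```

```text
{'position': array([ 0.4506, -0.2607,  0.0456]), 'tool_rot': array([ 3.141e+00, -4.000e-04,  9.179e-01]), 'force': array([-1.1037,  2.3335, 11.1245]), 'moment': array([ 0.408 ,  0.3634, -0.0337]), 'grip_width': 0.017221146648816472, 'finger_force': 58.81115019321442}
```

Call:
play_rows:
  deltas:
    - [0,0,-0.06,0,0,0,1]
    - [0,0,-0.15,0,0,0,1]
    - [0,0,-0.24,0,0,0,1]
    - [0,0,-0.33,0,0,-0.06,1]
    - [0.05,0,-0.41,0,0,-0.13,1]
    - [0.13,0,-0.45,0,0,-0.2,1]
    - [0.22,-0.01,-0.46,0,0,-0.27,1]
    - [0.31,-0.01,-0.46,0,0,-0.34,1]
    - [0.4,-0.02,-0.46,0,0,-0.41,1]
    - [0.49,-0.02,-0.46,0,0,-0.48,1]
  newtons: 60

```text
clock: 9.95
position: [0.5916, -0.0581, 0.2752]
tool_rot: [-3.142, -0.0, 1.929]
force: [0.6, -1.2, -2.5]
grip_width: 0.0172
finger_force: 59.6
```

Run:
```python
from workcell import *
from h import *
s=observe();print({k:s[k].round(4) if hasattr(s[k],'round') else s[k] for k in("position","tool_rot","qpos","force","grip_width","finger_force")})
print(tooldelta(s,[.63,-.005,.25],3.32))
```

```text
{'position': array([ 0.5916, -0.0581,  0.2752]), 'tool_rot': array([-3.1415e+00, -3.0000e-04,  1.9294e+00]), 'qpos': array([-0.1425,  0.4362,  0.1996,  1.6408, -0.0957,  1.0743,  0.4431]), 'force': array([ 0.6103, -1.1752, -2.5431]), 'grip_width': 0.017161914160001727, 'finger_force': 59.55694019794464}
(array([0.0724, 0.1092, 0.0505]), array([ 1.00e-04, -1.00e-04, -6.64e-01]))
```

Call:
play_rows:
  deltas:
    - [0.072,0.109,0.05,0,0,-0.664,1]
    - [0.072,0.109,0.05,0,0,-0.664,1]
    - [0.072,0.109,0.05,0,0,-0.664,1]
    - [0.072,0.109,0.05,0,0,-0.664,1]
    - [0.072,0.109,0.05,0,0,-0.664,1]
    - [0.072,0.109,0.05,0,0,-0.664,1]
    - [0.072,0.109,0.05,0,0,-0.664,1]
    - [0.072,0.109,0.05,0,0,-0.664,1]
    - [0.072,0.109,0.05,0,0,-0.664,1]
    - [0.072,0.109,0.05,0,0,-0.664,1]

```text
clock: 10.95
position: [0.6297, -0.0076, 0.2498]
tool_rot: [3.142, -0.001, -2.964]
force: [-0.3, 0.1, -2.2]
grip_width: 0.0174
finger_force: 59.6
```

Run:
```python
from workcell import *
from h import *
import pickle
s=observe();c=get_calibration("wrist");im=grab_frame("wrist")[:,:,::-1]
print(s["position"],s["tool_rot"],c["xyz"],s["qpos"][6])
pickle.dump((s,c,im),open("w4.pkl","wb"))
cv2.imwrite("pics/w4.png",im)
```

```text
[ 0.62969171 -0.00764616  0.24983315] [ 3.14158396e+00 -6.72633394e-04 -2.96355751e+00] [ 0.55544228 -0.02090265  0.39330091] 1.5990031653039518
```

View pics/w4.png

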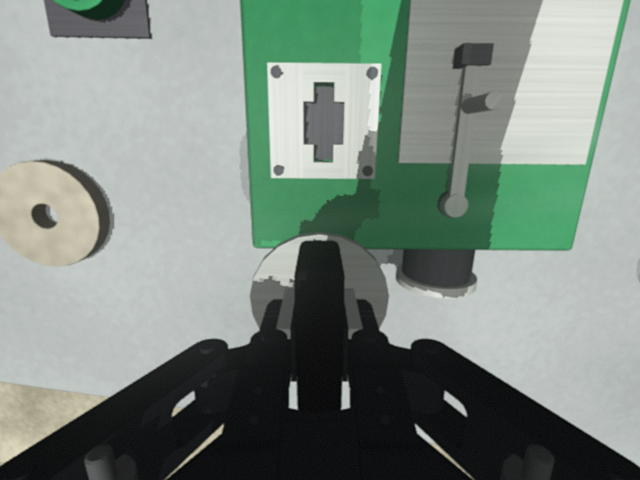

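Run:
```python
from workcell import *
from h import *
import pickle
s,c,im=pickle.load(open("w4.pkl","rb"))
g=cv2.cvtColor(im,cv2.COLOR_BGR2GRAY)
x0,y0=290,76
m=(g[y0:168,x0:356]<115).astype(np.uint8)
n,l,st,ce=cv2.connectedComponentsWithStats(m)
i=l[46,34];q=cv2.findContours((l==i).astype(np.uint8),0,2)[0][0]
print(st[i]+[x0,y0,0,0,0]);r=cv2.minAreaRect(q);ctr=np.array(r[0])+[x0,y0]
P=onplane(c,ctr,.126);bp=onplane(c,cv2.boxPoints(r)+[x0,y0],.126)
print(r,P,bp.round(4).tolist())
C=onplane(c,[(267.5,63),(382,63.5),(381,179),(271,179)],.126);print("collar",C.round(4).tolist(),C.mean(0))
M=R.from_euler("xyz",s["tool_rot"])
# slot direction
e=onplane(c,[(324,82),(324,162)],.126);d=M.inv().apply(e[0]-e[1]);print("slot dir tool",np.degrees(np.arctan2(d[1],d[0])))
# flange extremes by ray on flange plane, tool frame
zf=s["position"][2]-.0356+.028
for p in[(250,298),(388,298),(300,237),(270,258),(370,258)]:
    w=onplane(c,p,zf-.0)[0];print("flange",(M.inv().apply(w-s["position"])*1000).round(1))
for k in range(0,1):print(g[300,240:400:3].tolist(),g[y0:168:2,324].tolist(),g[122,290:356:2].tolist(),sep="\n")
```

```text
[ 304   82   40   80 2287]
((33.499996185302734, 45.49999237060547), (38.99999237060547, 78.99998474121094), 0.0) [[ 0.54384172 -0.01946694  0.126     ]] [[0.5744, -0.029, 0.126], [0.5201, -0.038, 0.126], [0.5152, -0.0106, 0.126], [0.5692, 0.0003, 0.126]]
collar [[0.5126, -0.0653, 0.126], [0.4986, 0.0141, 0.126], [0.5773, 0.0319, 0.126], [0.5923, -0.0519, 0.126]] [ 0.5451969  -0.01777968  0.126     ]
slot dir tool -0.2429499876417881
flange [  0.7 -33.4   7.6]
flange [ 0.6 33.8  7.6]
flange [31.6 -8.6  7.6]
flange [ 21.3 -22.8   7.6]
flange [21.3 24.1  7.6]
[185, 186, 185, 180, 98, 100, 103, 101, 99, 100, 96, 46, 39, 37, 69, 78, 77, 79, 58, 29, 27, 26, 22, 23, 24, 25, 28, 23, 27, 22, 23, 25, 22, 23, 17, 72, 75, 75, 77, 34, 28, 30, 59, 96, 94, 95, 94, 98, 97, 107, 190, 189, 188, 188]
[223, 221, 226, 112, 58, 94, 109, 109, 110, 108, 110, 110, 113, 111, 111, 110, 112, 115, 112, 114, 113, 112, 113, 111, 113, 110, 111, 113, 108, 111, 111, 110, 110, 111, 112, 111, 112, 109, 108, 111, 107, 106, 101, 158, 222, 218]
[230, 229, 229, 225, 228, 233, 218, 84, 72, 99, 114, 108, 112, 113, 113, 108, 105, 111, 110, 110, 112, 110, 110, 114, 112, 111, 108, 193, 222, 214, 209, 216, 213]
```

Run:
```python
from workcell import *
from h import *
s=observe()
print(tooldelta(s,[.5432,-.0192,.17],.178+np.pi))
```

```text
(array([0.1742, 0.0079, 0.1598]), array([-0.    , -0.0003, -0.0004]))
```

Call:
play_rows:
  deltas:
    - [0.09,0.004,0,0,0,0,1]
    - [0.174,0.008,0.05,0,0,0,1]
    - [0.174,0.008,0.12,0,0,0,1]
    - [0.174,0.008,0.16,0,0,0,1]
    - [0.174,0.008,0.16,0,0,0,1]
    - [0.174,0.008,0.16,0,0,0,1]

```text
clock: 11.6
position: [0.5438, -0.0184, 0.1705]
tool_rot: [-3.142, -0.0, -2.97]
force: [-0.3, 0.9, -1.4]
grip_width: 0.017
finger_force: 59.5
```

Run:
```python
from workcell import *
from h import *
s=observe();print({k:s[k].round(4) if hasattr(s[k],'round') else s[k] for k in("position","tool_rot","qpos","force","moment","grip_width")})
print(tooldelta(s,[.5432,-.0192,.16],.178+np.pi))
```

```text
{'position': array([ 0.5438, -0.0184,  0.1705]), 'tool_rot': array([-3.1415e+00, -2.0000e-04, -2.9700e+00]), 'qpos': array([ 0.0353,  0.4728, -0.1487,  1.8685,  0.0936,  0.8072,  1.5803]), 'force': array([-0.2721,  0.8732, -1.3966]), 'moment': array([-0.0141,  0.0239, -0.0026]), 'grip_width': 0.01696122879666133}
(array([ 0.0015, -0.0014,  0.0211]), array([-0.    , -0.0001, -0.0031]))
```

Call:
play_rows:
  deltas:
    - [0.001,-0.001,0.008,0,0,-0.002,1]
    - [0.001,-0.001,0.016,0,0,-0.002,1]
    - [0.001,-0.001,0.022,0,0,-0.002,1]
    - [0.001,-0.001,0.028,0,0,-0.002,1]
    - [0.001,-0.001,0.028,0,0,-0.002,1]

```text
clock: 12.1
position: [0.5431, -0.019, 0.1557]
tool_rot: [3.142, -0.0, -2.965]
force: [0.1, 0.6, -1.9]
grip_width: 0.0178
finger_force: 59.5
```

Call:
play_rows:
  deltas:
    - [0,0,0.006,0,0,0,1]
    - [0,0,0.012,0,0,0,1]
    - [0,0,0.018,0,0,0,1]
    - [0,0,0.023,0,0,0,1]
    - [0,0,0.023,0,0,0,1]

```text
clock: 12.6
position: [0.5433, -0.019, 0.1445]
tool_rot: [-3.142, 0.0, -2.965]
force: [-1.2, -0.2, 3.4]
grip_width: 0.0173
finger_force: 60.4
```

Call:
play_rows:
  deltas:
    - [0,0,0.004,0,0,0,1]
    - [0,0,0.008,0,0,0,1]
    - [0,0,0.011,0,0,0,1]
    - [0,0,0.012,0,0,0,1]
    - [0,0,0.012,0,0,0,1]

```text
clock: 13.1
position: [0.5433, -0.019, 0.1396]
tool_rot: [-3.141, 0.001, -2.965]
force: [-8.8, -0.3, 24.8]
grip_width: 0.0167
finger_force: 63.9
```

Call:
play_rows:
  deltas:
    - [0,0,0,0,0,0.06,1]
    - [0,0,0,0,0,0.12,1]
    - [0,0,0,0,0,0.18,1]
    - [0,0,0,0,0,0.24,1]
    - [0,0,0,0,0,0.3,1]
    - [0,0,0,0,0,0.36,1]
    - [0,0,0,0,0,0.42,1]
    - [0,0,0,0,0,0.48,1]
    - [0,0,0,0,0,0.54,1]
    - [0,0,0,0,0,0.6,1]

```text
clock: 14.1
position: [0.5447, -0.0189, 0.1397]
tool_rot: [3.138, 0.002, 2.057]
force: [2.5, 1.2, 15.7]
grip_width: 0.0171
finger_force: 62.4
```

Run:
```python
from workcell import *
s=observe();print({k:s[k].round(4) if hasattr(s[k],'round') else s[k] for k in("position","tool_rot","force","moment","grip_width")})
```

```text
{'position': array([ 0.5447, -0.0189,  0.1397]), 'tool_rot': array([3.1384e+00, 1.5000e-03, 2.0565e+00]), 'force': array([ 2.5327,  1.2191, 15.7457]), 'moment': array([ 0.1174, -0.2181,  0.2811]), 'grip_width': 0.01707100892347655}
```

Call:
play_rows:
  deltas:
    - [0,0,0.001,0,0,0.03,1]
    - [0,0,0.001,0,0,0.06,1]
    - [0,0,0.001,0,0,0.09,1]
    - [0,0,0.001,0,0,0.12,1]
    - [0,0,0.001,0,0,0.12,1]

```text
clock: 14.6
position: [0.5451, -0.0189, 0.1396]
tool_rot: [3.137, 0.001, 1.808]
force: [0.3, 0.4, 25.8]
grip_width: 0.0168
finger_force: 63.6
```

Run:
```python
from workcell import *
s=observe();print({k:s[k].round(4) if hasattr(s[k],'round') else s[k] for k in("position","tool_rot","force","moment","grip_width")})
```

```text
{'position': array([ 0.5451, -0.0189,  0.1396]), 'tool_rot': array([3.1373e+00, 9.0000e-04, 1.8080e+00]), 'force': array([ 0.2912,  0.4417, 25.8443]), 'moment': array([ 0.222 ,  0.1795, -0.061 ]), 'grip_width': 0.016844037405636152}
```

Call:
play_rows:
  deltas:
    - [0,0,0,0,0,0.015,1]
    - [0,0,0,0,0,0.03,1]
    - [0,0,0,0,0,0.03,1]

```text
clock: 14.9
position: [0.5452, -0.0189, 0.1396]
tool_rot: [3.137, 0.001, 1.747]
force: [1.0, 0.7, 23.8]
grip_width: 0.0172
finger_force: 63.5
```

Run:
```python
from workcell import *
s=observe();print({k:s[k].round(4) if hasattr(s[k],'round') else s[k] for k in("position","tool_rot","force","moment","grip_width")})
```

```text
{'position': array([ 0.5452, -0.0189,  0.1396]), 'tool_rot': array([3.1371e+00, 7.0000e-04, 1.7466e+00]), 'force': array([ 0.9532,  0.7208, 23.8119]), 'moment': array([ 0.0355, -0.035 ,  0.4116]), 'grip_width': 0.017237732023690056}
```

Call:
play_rows:
  deltas:
    - [0,0,0,0,0,0.015,1]
    - [0,0,0,0,0,0.03,1]
    - [0,0,0,0,0,0.03,1]
    - [0,0,0,0,0,0.03,1]

```text
clock: 15.3
position: [0.5453, -0.0189, 0.1397]
tool_rot: [3.137, 0.001, 1.686]
force: [2.6, 0.5, 23.4]
grip_width: 0.0172
finger_force: 63.8
```

Run:
```python
from workcell import *
for i in range(3):
    s=observe();print({k:s[k].round(4) if hasattr(s[k],'round') else s[k] for k in("position","tool_rot","force","moment","grip_width")}); grab_frame("top")
```

```text
{'position': array([ 0.5453, -0.0189,  0.1397]), 'tool_rot': array([3.1368e+00, 6.0000e-04, 1.6855e+00]), 'force': array([ 2.593 ,  0.4523, 23.383 ]), 'moment': array([-0.0636, -0.1169,  0.9124]), 'grip_width': 0.01717507459487597}
{'position': array([ 0.5453, -0.0189,  0.1396]), 'tool_rot': array([3.1368e+00, 6.0000e-04, 1.6856e+00]), 'force': array([ 2.2661,  0.1976, 23.7079]), 'moment': array([ 0.0085, -0.1935,  0.8805]), 'grip_width': 0.017672011877765577}
{'position': array([ 0.5453, -0.0189,  0.1396]), 'tool_rot': array([3.1368e+00, 5.0000e-04, 1.6856e+00]), 'force': array([ 2.3789, -0.9073, 23.5366]), 'moment': array([-0.0644, -0.1778,  0.8749]), 'grip_width': 0.017014728924458846}
```

Run:
```python
from workcell import *
import cv2, numpy as np
a=cv2.resize(grab_frame("wrist"),(440,330));b=cv2.resize(grab_frame("side")[150:330,220:420],(360,330))
cv2.imwrite("pics/end.png",np.hstack([a,b])[:,:,::-1])
```

```text
(no output)
```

View pics/end.png

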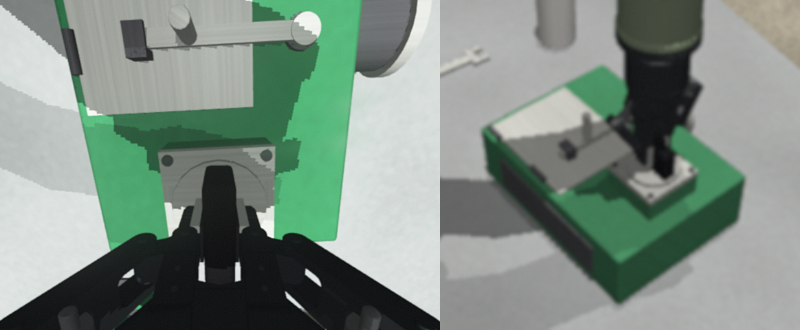

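The latch bar lies in its catch, with its end at about (150,45). The key's flange sits flush on the collar, and the grip is turned a quarter turn across the box.

```bash
python3 -c "
from workcell import *
print(job_done())"
```

```text
the job is handed in; nothing more can be done
None
```

The job is handed in at about 15.5 s on the robot's clock: the latch is closed in its catch, and the key is flush on the collar, turned clockwise to its stop and still gripped and pressed home at about 24 N; I never touched the wheel, can or wrench.

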